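# Line up lens-solution bottles by height beside the mirror

### The job

Line the four lens-solution bottles up by height on the four marks of the blue display strip: the shortest on the mark next to the round mirror, then each taller one in turn, so that the tallest ends up beside the pen cup. Stand each one upright and centred on its mark, never let a bottle fall over, and leave the teal carton where it stands.

Things in the scene. Friction and masses are not known exactly. Their poses are not given: they have to be found in the camera images.
- bottle_xs: the shortest lens-solution bottle: loose white round plastic bottle with a green cap and green band, 80 mm tall, straight body 36 mm in diameter up to 18 mm below the top, where a cap 30 mm in diameter and 18 mm high sits. Stands upright on the desk (z = 0) at the start, near the robot. Origin at the centre of its underside, z up its axis; 90 g give or take a quarter
- bottle_s: the second shortest lens-solution bottle: loose white round plastic bottle with a yellow cap and yellow band, 105 mm tall, straight body 40 mm in diameter up to 18 mm below the top, where a cap 34 mm in diameter and 18 mm high sits. Stands upright on the desk (z = 0) at the start, near the robot. Origin at the centre of its underside, z up its axis; 140 g give or take a quarter
- bottle_m: the second tallest lens-solution bottle: loose white round plastic bottle with a red cap and red band, 130 mm tall, straight body 44 mm in diameter up to 18 mm below the top, where a cap 38 mm in diameter and 18 mm high sits. Stands upright on the desk (z = 0) at the start, near the robot. Origin at the centre of its underside, z up its axis; 200 g give or take a quarter
- bottle_l: the tallest lens-solution bottle: loose white round plastic bottle with a blue cap and blue band, 155 mm tall, straight body 48 mm in diameter up to 18 mm below the top, where a cap 42 mm in diameter and 18 mm high sits. Stands upright on the desk (z = 0) at the start, near the robot. Origin at the centre of its underside, z up its axis; 280 g give or take a quarter
- mark_1: white round mark 58 mm across with a black centre dot, number 1 of four on the blue display strip (360 x 85 x 10 mm, fixed), counted from the robot's right (-y) to its left (+y). Flat, fixed; origin at its centre on the strip's top face, 10 mm above the desk. Marks are 75 to 95 mm apart; the row runs along y, turned up to 0.2 rad; mark's x axis across the row, y along it
- mark_2: white round mark 58 mm across with a black centre dot, number 2 of four on the blue display strip (360 x 85 x 10 mm, fixed), counted from the robot's right (-y) to its left (+y). Flat, fixed; origin at its centre on the strip's top face, 10 mm above the desk. Marks are 75 to 95 mm apart; the row runs along y, turned up to 0.2 rad; mark's x axis across the row, y along it
- mark_3: white round mark 58 mm across with a black centre dot, number 3 of four on the blue display strip (360 x 85 x 10 mm, fixed), counted from the robot's right (-y) to its left (+y). Flat, fixed; origin at its centre on the strip's top face, 10 mm above the desk. Marks are 75 to 95 mm apart; the row runs along y, turned up to 0.2 rad; mark's x axis across the row, y along it
- mark_4: white round mark 58 mm across with a black centre dot, number 4 of four on the blue display strip (360 x 85 x 10 mm, fixed), counted from the robot's right (-y) to its left (+y). Flat, fixed; origin at its centre on the strip's top face, 10 mm above the desk. Marks are 75 to 95 mm apart; the row runs along y, turned up to 0.2 rad; mark's x axis across the row, y along it
- mirror: small round table mirror, disc 80 mm across, top 116 mm above the desk, on a steel foot 90 mm across; fixed, standing about 130 mm beyond the last mark at one end of the strip, either end. Origin at the centre of its foot. A black pen cup (72 mm across, pens up to 140 mm high, fixed) stands likewise at the other end
- carton: teal lens carton with a white band, 36 x 50 x 70 mm high, loose, 120 g, standing among the bottles, 100 mm or more from their centres; not part of the line-up. Origin at the centre of its underside. Other desk things near are fixed: a 12 mm high lens case between bottles and strip, blister packs and leaflet tray behind it; mouse far right, microscope far left

How it is judged:
By the outcome, as a careful person would: the job done as asked, in the order asked, and still so for the second after the job is handed in, with the robot touching nothing.
It also fails if it takes over 104 s, if anything falls off the work surface, if the arm or the gripper's body presses on something with over 40 N, if the wrist force passes 120 N, or if a joint passes its speed limit or range.

### The arm

A 6-joint arm with a two-finger parallel gripper is mounted at the origin on the work surface. World frame = base frame: x ahead of the robot, y to its left, z up, the work surface at z = 0. Lengths are in mm, angles in rad, forces in N, time in s.
With the tool pointing down it reaches from about 275 to 750 mm from the base axis. Payload 10.2 kg.
Tool frame: the origin (TCP) lies at the very end of the fingers, on their centre line; the grasp point (between the pads) lies 19 mm behind it; z points along the fingers, y is the line along which they close (so a half turn about z gives the same grasp; the last joint's range is limited). The gripper opens to 85 mm and grips with 20 to 120 N. Pads are 22 mm wide; open, the fingers measure 114 mm over their backs; the gripper's body (76 mm by 85 mm) begins 54 mm behind the grasp point. The pads swing forward as they close: fully open they stand 13 mm farther back than shut.
Start: joints at [1.009, 0.313, 1.498, -0, 1.331, -0.223], TCP at [174.5, 495.158, 231.294] pointing down, gripper open.
Joint ranges: [-2.94, 2.94], [-0.97, 2.17], [0.19, 2.56], [-1.23, 4.37], [0.02, 3.11], [-2.88, 2.88]. Speed limits (rad/s): [2.39, 2.39, 3.01, 3.14, 3.14, 3.14].

### API

Orientations are given as a unit quaternion [w, x, y, z].
In Python, from rig import * gives the robot as it stands. The module is installed in compiled form; this text tells all that it offers.
- The arm moves only by the shell command python3 -m crank 'ROWS' [FORCE]. ROWS is JSON, a list that holds one entry, the list of rows, each a list of 7 numbers: the shift along the tool's x, y, z in units of 25 mm (1.0 is 25 mm), then the turn, a rotation vector about the tool's x, y, z in units of 8 degrees (1.0 is 8 degrees), then the finger opening in mm, from 0 to 85.4. A call has exactly 8 rows; each row shifts and turns the commanded pose from where the row before left it, along the tool's axes as they then stand; what a row does not reach is not made up. A row lasts 1/10 s, in which the tool goes at most 50 mm and 8.59 degrees, less where a joint would pass 70% of its speed; a pose out of reach is approached as far as the arm can. A call is refused whole if a number of a shift passes 1 or a number of a turn 1, either way. A call with a gripper value outside its range is refused whole. The fingers move at their own pace and stop on an object; FORCE is the grip in N (left out, the last holds). Time passes only in rows, so rows that do not move let the fingers close, or fill a call up. It gives the time, the measured TCP pose, the force, the opening and the grip force at its end, in the units of the state.
- sense(): the state, without advancing time (a new reading comes with each control period).
- capture(name): name is "side" or "top" or "wrist"; returns the picture (480x640x3 uint8, blue, green, red); there is no depth.
- camera_model(name): a dict with "fx", "fy", "cx", "cy" (pixels), "k1" (the pictures are not rectified: a ray, as slopes to the right and down, at radius r is drawn at 1 + k1 r^2 times it, then the intrinsics apply), "world_from_camera" (4x4, takes a point from camera to world coordinates); the wrist camera has in their place "T_tool_cam" (4x4, takes a point from camera to tool coordinates, whose origin is the TCP and whose axes are the flange's). Camera axes: x right, y up, looking along -z (the intrinsics and any distortion apply to the point x, -y, -z); pixel columns grow to the right and rows downward; lengths in mm; the calibration is good to about 2 mm. A picture is of the moment at which its call begins: read the wrist's pose just before it. camera_model takes no time and is no camera call.
- finish_job(): hands the job in; it is judged then, once.
The state is a dict: "time_s": time; "joints": joint angles; "dq": joint speeds; "tau": joint torques, N m; "eef_pos": TCP position; "ee_rot": TCP orientation; "force": force on the tool from outside, world axes, zero at the start; "wrist_torque": the same for the moment, N m; "grip_width": opening from 0.0 (shut) to 1.0 (fully open); "grip_force": force on a finger pad.
Only numpy, scipy, OpenCV 4.12 (cv2) and the standard library are available. Lean on these libraries where they do the work, as an engineer would, in place of code of your own. Each camera call takes 0.05 s, during which the arm holds its last target. There are 200 camera calls.

## Working session

There is one attempt and no reset: what is moved stays moved. The work goes in short steps, Python scripts to look and compute and a shell command to move; the robot and the scene stay as the last step left them, time stands still between calls to the robot, and variables do not carry over. Pictures are saved under pics/ and viewed, at most 14 in all, crops included, and the job is handed in when it is done.

```bash
mkdir -p pics; python3 - <<'E'
from rig import *
import cv2
s=sense();print(s)
for n in("side","top"):
    cv2.imwrite(f"pics/{n}0.png",capture(n)); m=camera_model(n); print(n,m)
print(camera_model("wrist"))
E
```

```text
{'time_s': 0.0, 'joints': array([ 1.00856853e+00,  3.13490678e-01,  1.49847342e+00, -2.52005423e-06,
        1.33100747e+00, -2.23427288e-01]), 'dq': array([-0.00019141, -0.00011336, -0.00122049,  0.00069529, -0.00109127,
       -0.00128965]), 'tau': array([-7.97931152e-04, -4.12266612e+01, -2.59741312e+01, -2.71092194e-04,
        4.17535906e-03, -3.32100376e-05]), 'eef_pos': array([174.36405319, 494.91122217, 230.70058987]), 'ee_rot': array([-2.62794910e-04,  1.68590880e-01,  9.85685873e-01, -6.37409462e-04]), 'force': array([ 0.60673097, -0.74722658,  0.91962922]), 'wrist_torque': array([ 0.02285916, -0.02852058, -0.03230257]), 'grip_force': 0.0, 'grip_width': 1.0010215293711886}
side {'fx': 551.1175278138721, 'fy': 551.1175278138721, 'cx': 325.43452721247786, 'cy': 248.32455568477286, 'k1': -0.10678549727672525, 'world_from_camera': array([[ 9.82133087e-01,  1.32480554e-01, -1.33654411e-01,
         4.17283594e+02],
       [-1.87819260e-01,  7.34468045e-01, -6.52135428e-01,
        -6.78664589e+02],
       [ 1.17696312e-02,  6.65586654e-01,  7.46227768e-01,
         8.22552291e+0
[... 378 characters left out ...]
3548395e-04,
         1.36423956e+01],
       [ 4.23450421e-03,  1.75125351e-01,  9.84537039e-01,
         9.68158498e+02],
       [ 0.00000000e+00,  0.00000000e+00,  0.00000000e+00,
         1.00000000e+00]])}
{'fx': 368.27148727691895, 'fy': 368.27148727691895, 'cx': 317.79619917813983, 'cy': 243.20069295217667, 'k1': -0.022086976545424398, 'T_tool_cam': array([[-5.77059102e-04,  9.63524124e-01,  2.67620870e-01,
         6.79928020e+01],
       [ 9.99999742e-01,  4.41340481e-04,  5.67282933e-04,
        -4.90581081e-01],
       [ 4.28478868e-04,  2.67621129e-01, -9.63524129e-01,
        -1.42894543e+02],
       [ 0.00000000e+00,  0.00000000e+00,  0.00000000e+00,
         1.00000000e+00]])}
```

View pics/top0.png

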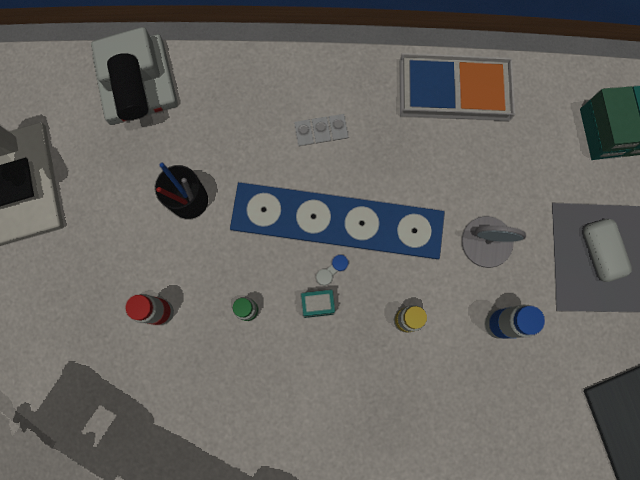

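View pics/side0.png

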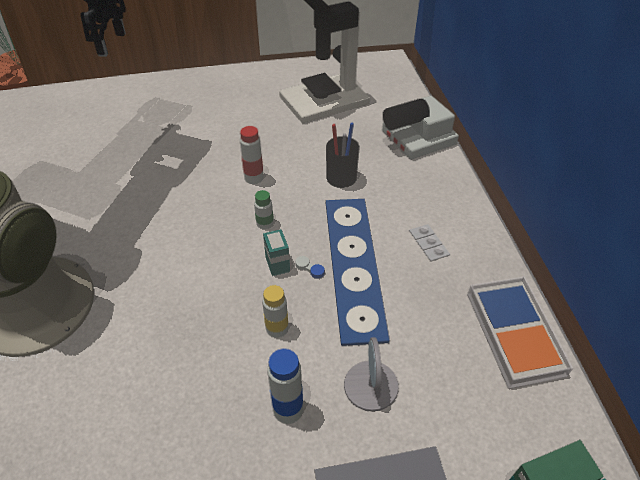

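The top view shows the marks at about (415,230), (362,223), (313,216) and (264,209). The mirror is on the right at (488,240), which is -y, and the cup is on the left. So green goes to mark 1, yellow to 2, red to 3 and blue to 4. The caps are at red (140,308), green (244,307), yellow (414,318) and blue (528,320), with the carton at (319,303). In the side view the caps are at (250,133), (262,197), (273,294) and (284,362). Next I'll enlarge the caps.

```bash
cat > lib.py <<'E'
import numpy as np, cv2
from scipy.spatial.transform import Rotation as R
from scipy.optimize import least_squares
def ray(m,u,v,T):
    K=np.array([[m['fx'],0,m['cx']],[0,m['fy'],m['cy']],[0,0,1.]])
    x,y=cv2.undistortPoints(np.array([[[u,v]]],float),K,np.array([m['k1'],0,0,0.]))[0,0]
    return T[:3,3],T[:3,:3]@np.array([x,-y,-1.])
def proj(m,P,T):
    p=T[:3,:3].T@(np.asarray(P,float)-T[:3,3]); x,y=p[0]/-p[2],-p[1]/-p[2]
    k=1+m['k1']*(x*x+y*y); return np.array([m['fx']*x*k+m['cx'],m['fy']*y*k+m['cy']])
def tri(obs): # obs: list of (m,T,u,v)
    f=lambda P: np.concatenate([proj(m,P,T)-[u,v] for m,T,u,v in obs])
    r=least_squares(f,[450,0,50.]); return r.x, np.abs(r.fun).max()
def onz(m,T,u,v,z):
    o,d=ray(m,u,v,T); return o+d*(z-o[2])/d[2]
def toolT(s):
    T=np.eye(4);q=s['ee_rot'];T[:3,:3]=R.from_quat([q[1],q[2],q[3],q[0]]).as_matrix();T[:3,3]=s['eef_pos'];return T
E
python3 - <<'E'
import cv2,numpy as np
t=cv2.imread('pics/top0.png');s=cv2.imread('pics/side0.png')
def crop(im,c,w=50,k=4):
    x,y=c[0]-w//2,c[1]-w//2
    o=cv2.resize(im[y:y+w,x:x+w],None,fx=k,fy=k,interpolation=cv2.INTER_CUBIC)
    o=cv2.convertScaleAbs(o,alpha=1.5)
    for i in range(0,w,5):
        L=12 if (x+i)%10==0 else 5
        cv2.line(o,(i*k,0),(i*k,L),(255,0,255),1);cv2.line(o,(0,i*k),(L,i*k),(255,0,255),1)
    cv2.putText(o,f"{x},{y}",(15,25),0,.45,(255,0,255),1);cv2.rectangle(o,(0,0),(w*k-1,w*k-1),(0,0,0),1);return o
T=[(245,310),(410,320),(150,310),(520,320)];S=[(265,205),(275,300),(250,145),(285,370)]
B=[(265,215),(275,320),(252,170),(287,405)]
cv2.imwrite('pics/caps.png',np.vstack([np.hstack([crop(i,c) for c in C]) for i,C in((t,T),(s,S),(s,B))]))
for im,D in((t,[(415,230),(362,223),(313,216),(264,209)]),(s,[(362,319),(356,279),(351,246),(347,216)])):
    g=im.min(2).astype(float)
    for x,y in D:
        c=g[y-6:y+7,x-6:x+7];w=np.clip(c.max()*.85-c,0,None);yy,xx=np.mgrid[-6:7,-6:7]
        print(round(x+(w*xx).sum()/w.sum(),2),round(y+(w*yy).sum()/w.sum(),2))
E
```

```text
414.03 230.2
361.42 222.68
312.98 215.93
263.31 209.05
361.91 318.31
356.25 278.64
351.52 245.87
347.1 215.58
```

View pics/caps.png

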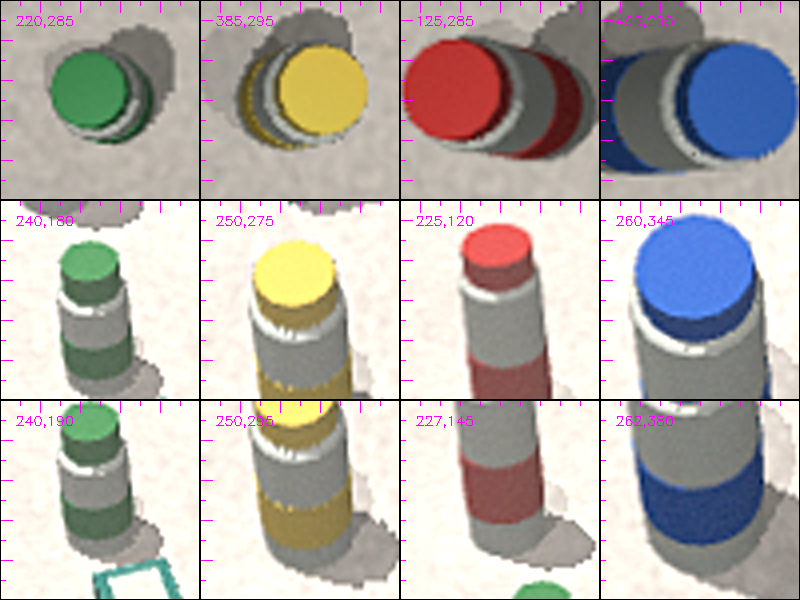

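The enlarged crops give these cap-top centres. Top view: green (241.6,306.9), yellow (415.1,317.2), red (137.6,307.1), blue (530.3,319.6). Side view: green (262.1,194.8), yellow (273.3,293.2), red (248.9,130.7), blue (283.0,361.1). Now I'll triangulate.

```bash
python3 - <<'E'
from rig import *; from lib import *
t=camera_model('top');s=camera_model('side');Tt=t['world_from_camera'];Ts=s['world_from_camera']
O=dict(green=(241.6,306.9,262.1,194.8,80),yellow=(415.1,317.2,273.3,293.2,105),red=(137.6,307.1,248.9,130.7,130),blue=(530.3,319.6,283,361.1,155),
 m1=(414.03,230.2,361.91,318.31,10),m2=(361.42,222.68,356.25,278.64,10),m3=(312.98,215.93,351.52,245.87,10),m4=(263.31,209.05,347.1,215.58,10))
for k,(a,b,c,d,z) in O.items():
    P,e=tri([(t,Tt,a,b),(s,Ts,c,d)]);print(k,P.round(1),round(e,2),onz(t,Tt,a,b,z).round(1),onz(s,Ts,c,d,z).round(1), np.hypot(*P[:2]).round())
print('carton',onz(t,Tt,319,303,70).round())
print('tip roll', toolT(sense())[:3,:3].round(3))
E
```

```text
green [453.4 133.9  78.1] 0.18 [453.  133.6  80. ] [453.6 131.9  80. ] 473.0
yellow [ 443.7 -130.1  101.6] 0.23 [ 443.2 -129.5  105. ] [ 443.9 -132.6  105. ] 462.0
red [445.  280.7 128.7] 0.34 [444.6 280.2 130. ] [445.7 278.9 130. ] 526.0
blue [ 440.4 -288.2  153. ] 0.09 [ 440.4 -287.4  155. ] [ 440.2 -289.3  155. ] 526.0
m1 [ 595.4 -143.5    9.1] 0.08 [ 595.1 -143.3   10. ] [ 595.4 -144.    10. ] 612.0
m2 [605.8 -53.6   9.2] 0.03 [605.5 -53.5  10. ] [605.6 -54.1  10. ] 608.0
m3 [615.1  29.2   9.4] 0.02 [614.9  29.1  10. ] [615.   28.7  10. ] 616.0
m4 [624.9 114.4   9. ] 0.01 [624.6 114.3  10. ] [624.6 113.4  10. ] 635.0
carton [463.  15.  70.]
tip roll [[-0.943  0.332 -0.001]
 [ 0.332  0.943 -0.001]
 [ 0.    -0.001 -1.   ]]
```

```bash
python3 -m crank '[[[0,0,0,0,0,1,85],[0,0,0,0,0,1,85],[0,0,0,0,0,1,85],[0,0,0,0,0,1,85],[0,0,0,0,0,1,85],[0,0,0,0,0,1,85],[0,0,0,0,0,1,85],[0,0,0,0,0,1,85]]]' 30
python3 -m crank '[[[0,0,0,0,0,0.83,85],[-0.78,0.985,0,0,0,0,85],[-0.78,0.985,0,0,0,0,85],[-0.78,0.985,0,0,0,0,85],[-0.78,0.985,0,0,0,0,85],[-0.78,0.985,0,0,0,0,85],[-0.78,0.985,0,0,0,0,85],[-0.78,0.985,0,0,0,0,85]]]'
python3 -m crank '[[[-0.78,0.985,0,0,0,0,85],[-0.78,0.985,0,0,0,0,85],[-0.78,0.985,0,0,0,0,85],[-0.78,0.985,0,0,0,0,85],[0,0,0,0,0,0,85],[0,0,0,0,0,0,85],[0,0,0,0,0,0,85],[0,0,0,0,0,0,85]]]'
python3 - <<'E'
from rig import *; from lib import *
s=sense();T=toolT(s);m=camera_model('wrist');im=capture('wrist');cv2.imwrite('pics/w1.png',im)
print(s['eef_pos'],T[:3,:3].round(3),s['joints'].round(2))
Tc=T@m['T_tool_cam'];print('expect cap',proj(m,[445,280.7,129.3],Tc))
E
```

```text
time_s: 0.9
eef_pos: [174.4, 495.0, 230.9]
ee_rot: [0.0, 0.667, 0.745, -0.0]
force: [0.5, -0.4, 0.1]
grip_width: 0.998
grip_force: 0.0
time_s: 1.7
eef_pos: [347.5, 357.5, 231.1]
ee_rot: [-0.0, 0.707, 0.707, -0.0]
force: [0.8, 0.2, 0.8]
grip_width: 0.997
grip_force: 0.0
time_s: 2.5
eef_pos: [444.5, 281.0, 231.3]
ee_rot: [-0.0, 0.707, 0.707, -0.0]
force: [0.0, -0.7, -0.1]
grip_width: 0.998
grip_force: 0.0
[444.51845336 281.03092757 231.33989908] [[-0.  1. -0.]
 [ 1.  0.  0.]
 [ 0. -0. -1.]] [0.34 0.31 1.49 0.   1.33 0.34]
expect cap [319.17848751 242.59028424]
```

View pics/w1.png

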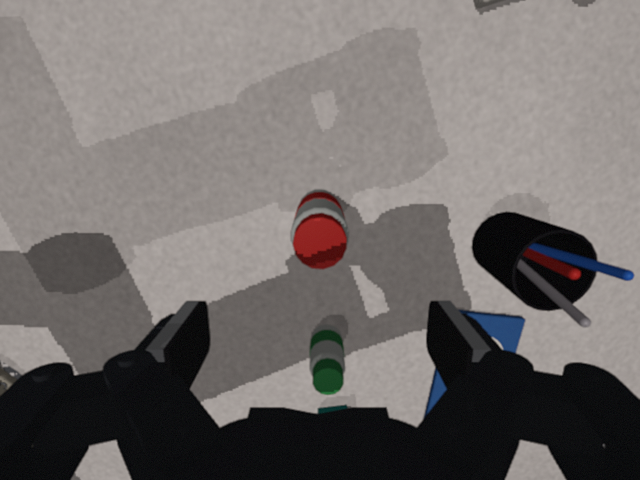

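The wrist view shows the red cap top at about (320,241), against (319,243) predicted from the fixed cameras, so they agree within 1 mm. I'll descend and grip.

```bash
python3 -m crank '[[[0.01,0.02,0.945,0,0,0,85],[0,0,0.945,0,0,0,85],[0,0,0.945,0,0,0,85],[0,0,0.945,0,0,0,85],[0,0,0.945,0,0,0,85],[0,0,0.945,0,0,0,85],[0,0,0.945,0,0,0,85],[0,0,0,0,0,0,70]]]' 30
python3 -m crank '[[[0,0,0,0,0,0,60],[0,0,0,0,0,0,55],[0,0,0,0,0,0,50],[0,0,0,0,0,0,46],[0,0,0,0,0,0,43],[0,0,0,0,0,0,38],[0,0,0,0,0,0,38],[0,0,0,0,0,0,38]]]' 30
```

```text
time_s: 3.35
eef_pos: [443.9, 280.5, 63.6]
ee_rot: [-0.001, 0.707, 0.707, -0.002]
force: [-0.4, -0.1, 0.4]
grip_width: 0.856
grip_force: 0.0
time_s: 4.15
eef_pos: [445.8, 280.8, 66.7]
ee_rot: [0.0, 0.707, 0.707, 0.0]
force: [-2.0, -0.8, 6.8]
grip_width: 0.506
grip_force: 22.8
```

```bash
python3 -m crank '[[[0,0,-0.5,0,0,0,38],[0,0,-1,0,0,0,38],[0,0,-1,0,0,0,38],[0,0,-1,0,0,0,38],[0,0,-0.5,0,0,0,38],[-0.5,0.3,0,0,0,0,38],[-0.9,0.6,0,0,0,0,38],[-0.9,0.6,0,0,0,0,38]]]' 45
python3 -m crank '[[[-0.9,0.6,0,0,0,0,38],[-0.9,0.6,0,0,0,0,38],[-0.9,0.6,0,0,0,0,38],[-0.9,0.6,0,0,0,0,38],[-0.9,0.6,0,0,0,0,38],[-0.9,0.6,0,0,0,0,38],[-0.9,0.6,0,0,0,0,38],[-0.9,0.6,0,0,0,0,38]]]'
python3 -m crank '[[[-0.56,0.47,0,0,0,0,38],[0,0,0,0,0,0,38],[0,0,0,0,0,0,38],[0,0,0,0,0,0,38],[0,0,0,0,0,0,38],[0,0,0,0,0,0,38],[0,0,0,0,0,0,38],[0,0,0,0,0,0,38]]]'
python3 - <<'E'
from rig import *; from lib import *
s=sense();T=toolT(s);m=camera_model('wrist');w=capture('wrist');t=capture('side')
print(s['eef_pos'],s['ee_rot'].round(3),s['grip_force'])
cv2.imwrite('pics/w2.png',np.hstack([cv2.resize(w[120:480,120:520],(400,360)),cv2.resize(t[100:280,250:450],(400,360))]))
E
```

```text
time_s: 4.95
eef_pos: [483.3, 221.7, 164.8]
ee_rot: [-0.0, 0.707, 0.707, -0.001]
force: [-0.6, -0.2, -1.0]
grip_width: 0.5
grip_force: 40.8
time_s: 5.75
eef_pos: [603.1, 41.0, 164.4]
ee_rot: [-0.001, 0.708, 0.707, -0.001]
force: [0.4, 0.4, -1.6]
grip_width: 0.499
grip_force: 40.8
time_s: 6.55
eef_pos: [614.7, 29.2, 166.0]
ee_rot: [0.0, 0.707, 0.707, 0.0]
force: [0.2, 0.1, -0.9]
grip_width: 0.504
grip_force: 40.8
[614.65058686  29.17629599 165.97014786] [0.    0.707 0.707 0.   ] 40.761758387088776
```

View pics/w2.png

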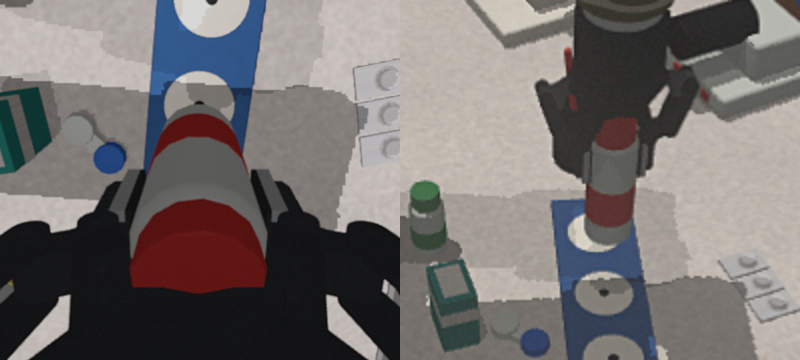

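Image w2 shows the red bottle held upright over mark 3, with the mark 4 dot in front at about (210,0) in the crop. I'll lower it now.

```bash
python3 -m crank '[[[0,0.02,0.8,0,0,0,38],[0,0,1,0,0,0,38],[0,0,1,0,0,0,38],[0,0,0.5,0,0,0,38],[0,0,0.12,0,0,0,38],[0,0,0.12,0,0,0,38],[0,0,0,0,0,0,38],[0,0,0,0,0,0,38]]]'
```

```text
time_s: 7.45
eef_pos: [615.7, 29.0, 78.4]
ee_rot: [0.001, 0.707, 0.707, 0.0]
force: [0.3, 0.8, -1.2]
grip_width: 0.499
grip_force: 40.8
```

```bash
python3 -m crank '[[[0,-0.01,0.04,0,0,0,38],[0,0,0.02,0,0,0,38],[0,0,0,0,0,0,38],[0,0,0,0,0,0,38],[0,0,0,0,0,0,38],[0,0,0,0,0,0,38],[0,0,0,0,0,0,38],[0,0,0,0,0,0,38]]]'
```

```text
time_s: 8.25
eef_pos: [615.3, 29.0, 76.8]
ee_rot: [0.0, 0.707, 0.707, 0.0]
force: [-2.0, 0.5, 5.9]
grip_width: 0.5
grip_force: 41.7
```

```bash
python3 -m crank '[[[0,0,0,0,0,0,44],[0,0,0,0,0,0,47],[0,0,0,0,0,0,52],[0,0,0,0,0,0,60],[0,0,0,0,0,0,72],[0,0,0,0,0,0,85],[0,0,0,0,0,0,85],[0,0,0,0,0,0,85]]]' 30
python3 -m crank '[[[0,0,-0.5,0,0,0,85],[0,0,-0.7,0,0,0,85],[0,0,-1,0,0,0,85],[0,0,-1,0,0,0,85],[0,0,-1,0,0,0,85],[0,0,0,0,0,0,85],[0.6,-0.926,0,0,0,0,85],[0.6,-0.926,0,0,0,0,85]]]'
python3 -m crank '[[[0.6,-0.926,0,0,0,0,85],[0.6,-0.926,0,0,0,0,85],[0.6,-0.926,0,0,0,0,85],[0.6,-0.926,0,0,0,0,85],[0.6,-0.926,0,0,0,0,85],[0,0,0,0,0,0,85],[0,0,0,0,0,0,85],[0,0,0,0,0,0,85]]]'
python3 - <<'E'
from rig import *; from lib import *
s=sense();T=toolT(s);m=camera_model('wrist');w=capture('wrist');t=capture('side')
Tc=T@m['T_tool_cam'];print(s['eef_pos'],'expect cap',proj(m,[453.4,133.5,79],Tc))
cv2.imwrite('pics/w3.png',np.hstack([cv2.resize(w[120:480,120:520],(400,360)),cv2.resize(t[100:280,250:450],(400,360))]))
E
```

```text
time_s: 9.05
eef_pos: [614.9, 29.0, 75.9]
ee_rot: [-0.0, 0.707, 0.707, -0.0]
force: [-0.2, -0.3, -0.9]
grip_width: 0.998
grip_force: 0.0
time_s: 9.85
eef_pos: [567.9, 59.2, 180.7]
ee_rot: [-0.0, 0.708, 0.706, -0.0]
force: [0.1, 0.3, 0.5]
grip_width: 0.994
grip_force: 0.0
time_s: 10.65
eef_pos: [453.6, 133.8, 180.9]
ee_rot: [0.0, 0.708, 0.707, 0.0]
force: [0.1, 0.3, 0.1]
grip_width: 0.996
grip_force: 0.0
[453.61324879 133.76441929 180.94584291] expect cap [318.10910099 242.51661828]
```

View pics/w3.png

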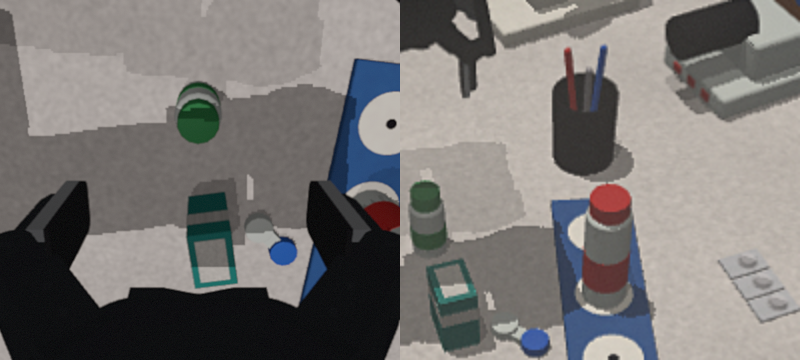

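Image w3 shows the red bottle upright on mark 3. The green cap is at (318,241) in full-frame pixels, as predicted. Next I'll pick up green.

```bash
python3 -m crank '[[[0.01,0,0.9,0,0,0,85],[0,0,1,0,0,0,85],[0,0,1,0,0,0,85],[0,0,1,0,0,0,85],[0,0,1,0,0,0,85],[0,0,0.9,0,0,0,85],[0,0,0.4,0,0,0,75],[0,0,0,0,0,0,60]]]' 30
python3 -m crank '[[[0,0,0,0,0,0,50],[0,0,0,0,0,0,45],[0,0,0,0,0,0,41],[0,0,0,0,0,0,38],[0,0,0,0,0,0,35],[0,0,0,0,0,0,30],[0,0,0,0,0,0,30],[0,0,0,0,0,0,30]]]' 30
```

```text
time_s: 11.55
eef_pos: [452.7, 134.1, 25.0]
ee_rot: [-0.001, 0.708, 0.707, -0.001]
force: [0.7, 0.3, -0.3]
grip_width: 0.727
grip_force: 0.0
time_s: 12.35
eef_pos: [453.3, 134.4, 26.5]
ee_rot: [0.0, 0.707, 0.707, 0.0]
force: [-1.0, -0.6, 6.8]
grip_width: 0.414
grip_force: 29.2
```

```bash
python3 -m crank '[[[0,0,-0.5,0,0,0,30],[0,0,-1,0,0,0,30],[0,0,-1,0,0,0,30],[0,0,-1,0,0,0,30],[0,0,-0.5,0,0,0,30],[-0.5,0.25,0,0,0,0,30],[-0.9,0.45,0,0,0,0,30],[-0.9,0.45,0,0,0,0,30]]]' 45
python3 -m crank '[[[-0.9,0.45,0,0,0,0,30],[-0.9,0.45,0,0,0,0,30],[-0.9,0.45,0,0,0,0,30],[-0.9,0.45,0,0,0,0,30],[-0.9,0.45,0,0,0,0,30],[-0.9,0.45,0,0,0,0,30],[-0.9,0.45,0,0,0,0,30],[-0.9,0.45,0,0,0,0,30]]]'
python3 -m crank '[[[-0.9,0.45,0,0,0,0,30],[-0.72,0.48,0,0,0,0,30],[0,0,0,0,0,0,30],[0,0,0,0,0,0,30],[0,0,0,0,0,0,30],[0,0,0,0,0,0,30],[0,0,0,0,0,0,30],[0,0,0,0,0,0,30]]]'
```

```text
time_s: 13.15
eef_pos: [481.8, 75.6, 125.1]
ee_rot: [-0.0, 0.707, 0.707, -0.0]
force: [0.1, -0.5, -1.4]
grip_width: 0.411
grip_force: 45.0
time_s: 13.95
eef_pos: [571.4, -105.0, 124.5]
ee_rot: [-0.001, 0.708, 0.707, -0.0]
force: [0.1, -0.3, -0.9]
grip_width: 0.406
grip_force: 45.0
time_s: 14.75
eef_pos: [594.7, -143.4, 126.0]
ee_rot: [0.0, 0.707, 0.707, 0.0]
force: [0.4, 0.1, -0.7]
grip_width: 0.41
grip_force: 45.1
```

```bash
python3 -m crank '[[[0,0.03,0.8,0,0,0,30],[0,0,1,0,0,0,30],[0,0,1,0,0,0,30],[0,0,0.5,0,0,0,30],[0,0,0.18,0,0,0,30],[0,0,0.08,0,0,0,30],[0,0,0.04,0,0,0,30],[0,0,0,0,0,0,30]]]'
python3 -m crank '[[[0,0,0,0,0,0,30],[0,0,0,0,0,0,30],[0,0,0,0,0,0,30],[0,0,0,0,0,0,30],[0,0,0,0,0,0,30],[0,0,0,0,0,0,30],[0,0,0,0,0,0,30],[0,0,0,0,0,0,30]]]'
```

```text
time_s: 15.55
eef_pos: [595.9, -143.9, 36.8]
ee_rot: [0.001, 0.707, 0.707, 0.0]
force: [0.6, 0.2, -1.0]
grip_width: 0.401
grip_force: 45.1
time_s: 16.35
eef_pos: [595.9, -143.9, 36.6]
ee_rot: [0.001, 0.707, 0.707, 0.0]
force: [-0.5, 0.1, 5.6]
grip_width: 0.412
grip_force: 45.7
```

```bash
python3 -m crank '[[[0,0,0,0,0,0,38],[0,0,0,0,0,0,42],[0,0,0,0,0,0,48],[0,0,0,0,0,0,58],[0,0,0,0,0,0,72],[0,0,0,0,0,0,85],[0,0,0,0,0,0,85],[0,0,0,0,0,0,85]]]' 30
python3 -m crank '[[[0,0,-0.5,0,0,0,85],[0,0,-0.7,0,0,0,85],[0,0,-1,0,0,0,85],[0,0,-1,0,0,0,85],[0,0,-1,0,0,0,85],[0,0,-0.8,0,0,0,85],[0.08,-0.87,0,0,0,0,85],[0.08,-0.87,0,0,0,0,85]]]'
python3 -m crank '[[[0.08,-0.87,0,0,0,0,85],[0.08,-0.87,0,0,0,0,85],[0.08,-0.87,0,0,0,0,85],[0.08,-0.87,0,0,0,0,85],[0.07,-0.87,0,0,0,0,85],[0,0,0,0,0,0,85],[0,0,0,0,0,0,85],[0,0,0,0,0,0,85]]]'
python3 - <<'E'
from rig import *; from lib import *
s=sense();T=toolT(s);m=camera_model('wrist');w=capture('wrist');t=capture('side')
Tc=T@m['T_tool_cam'];print(s['eef_pos'],'expect cap',proj(m,[443.7,-130.1,103],Tc))
cv2.imwrite('pics/w4.png',np.hstack([cv2.resize(w[120:480,120:520],(400,360)),cv2.resize(t[190:370,250:450],(400,360))]))
E
```

```text
time_s: 17.15
eef_pos: [595.5, -143.7, 35.9]
ee_rot: [0.0, 0.707, 0.707, -0.0]
force: [-0.1, 0.4, 0.0]
grip_width: 0.997
grip_force: 0.0
time_s: 17.95
eef_pos: [551.7, -139.7, 162.3]
ee_rot: [0.001, 0.707, 0.707, 0.0]
force: [0.7, -0.0, -0.1]
grip_width: 0.997
grip_force: 0.0
time_s: 18.75
eef_pos: [443.9, -130.1, 161.4]
ee_rot: [0.001, 0.707, 0.707, 0.0]
force: [-0.2, -0.1, -0.7]
grip_width: 0.995
grip_force: 0.0
[ 443.92728084 -130.05391565  161.43187204] expect cap [318.04802461 262.25361791]
```

View pics/w4.png

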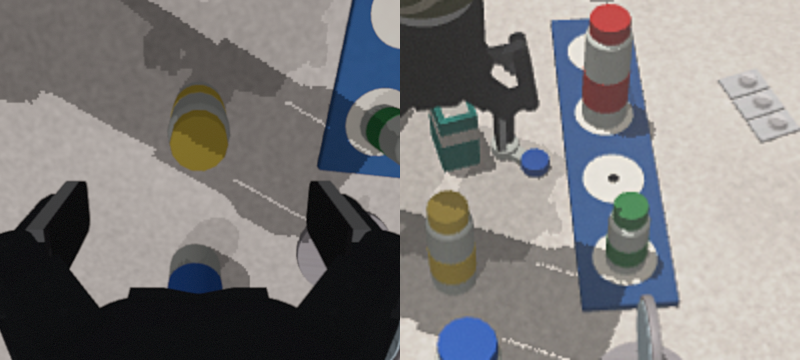

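Image w4 shows green upright on mark 1. The yellow cap is at (318,260), against (318,262) predicted. Next I'll pick up yellow and carry it to mark 2.

```bash
python3 -m crank '[[[0.02,0,0.9,0,0,0,85],[0,0,1,0,0,0,85],[0,0,1,0,0,0,85],[0,0,1,0,0,0,85],[0,0,0.6,0,0,0,85],[0,0,0.12,0,0,0,85],[0,0,0,0,0,0,70],[0,0,0,0,0,0,60]]]' 30
python3 -m crank '[[[0,0,0,0,0,0,54],[0,0,0,0,0,0,49],[0,0,0,0,0,0,45],[0,0,0,0,0,0,42],[0,0,0,0,0,0,39],[0,0,0,0,0,0,34],[0,0,0,0,0,0,34],[0,0,0,0,0,0,34]]]' 30
```

```text
time_s: 19.65
eef_pos: [443.8, -129.6, 46.2]
ee_rot: [0.001, 0.707, 0.707, 0.0]
force: [0.7, -1.6, 0.3]
grip_width: 0.706
grip_force: 0.0
time_s: 20.45
eef_pos: [443.5, -129.4, 45.7]
ee_rot: [0.0, 0.707, 0.707, 0.0]
force: [-0.2, 0.0, 5.6]
grip_width: 0.459
grip_force: 29.8
```

```bash
python3 -m crank '[[[0,0,-0.5,0,0,0,34],[0,0,-1,0,0,0,34],[0,0,-1,0,0,0,34],[0,0,-1,0,0,0,34],[0,0,-0.5,0,0,0,34],[0.2,0.45,0,0,0,0,34],[0.36,0.76,0,0,0,0,34],[0.36,0.76,0,0,0,0,34]]]' 45
python3 -m crank '[[[0.36,0.76,0,0,0,0,34],[0.36,0.76,0,0,0,0,34],[0.36,0.76,0,0,0,0,34],[0.36,0.76,0,0,0,0,34],[0.36,0.76,0,0,0,0,34],[0.31,0.72,0,0,0,0,34],[0,0,0,0,0,0,34],[0,0,0,0,0,0,34]]]'
python3 -m crank '[[[0,0,0.8,0,0,0,34],[0,0,1,0,0,0,34],[0,0,1,0,0,0,34],[0,0,0.5,0,0,0,34],[0,0,0.18,0,0,0,34],[0,0,0,0,0,0,34],[0,0,0,0,0,0,34],[0,0,0,0,0,0,34]]]'
```

```text
time_s: 21.25
eef_pos: [493.2, -105.6, 144.1]
ee_rot: [-0.001, 0.708, 0.707, -0.0]
force: [-0.5, -0.2, -1.9]
grip_width: 0.459
grip_force: 45.5
time_s: 22.05
eef_pos: [605.2, -53.2, 143.8]
ee_rot: [-0.001, 0.707, 0.707, -0.001]
force: [1.0, 0.5, -1.6]
grip_width: 0.452
grip_force: 45.7
time_s: 22.85
eef_pos: [606.1, -53.9, 59.5]
ee_rot: [0.001, 0.707, 0.707, 0.0]
force: [-0.2, -0.0, -1.5]
grip_width: 0.454
grip_force: 45.7
```

```bash
python3 -m crank '[[[0,0,0.06,0,0,0,34],[0,0,0.04,0,0,0,34],[0,0,0.03,0,0,0,34],[0,0,0,0,0,0,34],[0,0,0,0,0,0,34],[0,0,0,0,0,0,34],[0,0,0,0,0,0,34],[0,0,0,0,0,0,34]]]'
```

```text
time_s: 23.65
eef_pos: [605.8, -53.8, 55.8]
ee_rot: [0.0, 0.707, 0.707, 0.0]
force: [-1.4, 0.1, 6.0]
grip_width: 0.456
grip_force: 46.0
```

```bash
python3 -m crank '[[[0,0,0,0,0,0,42],[0,0,0,0,0,0,46],[0,0,0,0,0,0,52],[0,0,0,0,0,0,60],[0,0,0,0,0,0,72],[0,0,0,0,0,0,85],[0,0,0,0,0,0,85],[0,0,0,0,0,0,85]]]' 30
python3 -m crank '[[[0,0,-0.5,0,0,0,85],[0,0,-0.7,0,0,0,85],[0,0,-1,0,0,0,85],[0,0,-1,0,0,0,85],[0,0,-1,0,0,0,85],[0,0,-1,0,0,0,85],[0,0,-0.8,0,0,0,85],[0,0,0,0,0,0,85]]]'
python3 -m crank '[[[-0.938,-0.662,0,0,0,0,85],[-0.938,-0.662,0,0,0,0,85],[-0.938,-0.662,0,0,0,0,85],[-0.938,-0.662,0,0,0,0,85],[-0.938,-0.662,0,0,0,0,85],[-0.938,-0.662,0,0,0,0,85],[-0.938,-0.662,0,0,0,0,85],[-0.938,-0.662,0,0,0,0,85]]]'
python3 -m crank '[[[-0.938,-0.662,0,0,0,0,85],[-0.938,-0.662,0,0,0,0,85],[0,0,0,0,0,0,85],[0,0,0,0,0,0,85],[0,0,0,0,0,0,85],[0,0,0,0,0,0,85],[0,0,0,0,0,0,85],[0,0,0,0,0,0,85]]]'
python3 - <<'E'
from rig import *; from lib import *
s=sense();T=toolT(s);m=camera_model('wrist');w=capture('wrist');t=capture('side')
Tc=T@m['T_tool_cam'];print(s['eef_pos'],'expect cap',proj(m,[440.4,-288.2,154],Tc))
cv2.imwrite('pics/w5.png',np.hstack([cv2.resize(w[120:480,120:520],(400,360)),cv2.resize(t[190:370,250:450],(400,360))]))
E
```

```text
time_s: 24.45
eef_pos: [605.6, -53.7, 55.2]
ee_rot: [0.0, 0.707, 0.707, -0.0]
force: [0.5, 0.0, 0.1]
grip_width: 0.993
grip_force: 0.0
time_s: 25.25
eef_pos: [606.6, -54.0, 209.0]
ee_rot: [0.003, 0.707, 0.707, 0.002]
force: [-0.5, -0.3, -0.2]
grip_width: 0.996
grip_force: 0.0
time_s: 26.05
eef_pos: [471.9, -241.8, 204.6]
ee_rot: [-0.0, 0.707, 0.707, -0.0]
force: [0.9, -0.7, 0.4]
grip_width: 0.996
grip_force: 0.0
time_s: 26.85
eef_pos: [440.1, -287.7, 205.2]
ee_rot: [0.0, 0.707, 0.707, 0.0]
force: [-0.6, -0.0, -0.2]
grip_width: 0.995
grip_force: 0.0
[ 440.1110361  -287.71983875  205.1597582 ] expect cap [319.08012183 267.20097969]
```

View pics/w5.png

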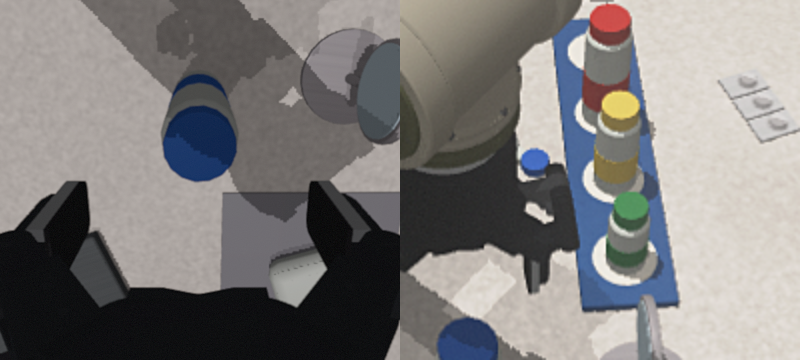

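Image w5 shows yellow upright on mark 2. The blue cap is at (320,264), against (319,267) predicted, so within about 1.5 mm. Next I'll pick up blue.

```bash
python3 -m crank '[[[0,0.03,0.9,0,0,0,85],[0,0,1,0,0,0,85],[0,0,1,0,0,0,85],[0,0,1,0,0,0,85],[0,0,0.5,0,0,0,85],[0,0,0.1,0,0,0,85],[0,0,0,0,0,0,70],[0,0,0,0,0,0,64]]]' 30
python3 -m crank '[[[0,0,0,0,0,0,60],[0,0,0,0,0,0,56],[0,0,0,0,0,0,53],[0,0,0,0,0,0,50],[0,0,0,0,0,0,47],[0,0,0,0,0,0,42],[0,0,0,0,0,0,42],[0,0,0,0,0,0,42]]]' 30
```

```text
time_s: 27.75
eef_pos: [441.1, -288.5, 93.8]
ee_rot: [0.001, 0.707, 0.707, -0.0]
force: [0.1, -0.2, -0.5]
grip_width: 0.75
grip_force: 0.0
time_s: 28.55
eef_pos: [440.8, -288.2, 93.0]
ee_rot: [0.0, 0.707, 0.707, 0.0]
force: [0.6, 0.3, 4.6]
grip_width: 0.551
grip_force: 30.4
```

```bash
python3 -m crank '[[[0,0,-0.5,0,0,0,42],[0,0,-1,0,0,0,42],[0,0,-1,0,0,0,42],[0,0,-1,0,0,0,42],[0,0,-1,0,0,0,42],[0,0,-0.7,0,0,0,42],[0.6,0.05,0,0,0,0,42],[1,0.1,0,0,0,0,42]]]' 50
python3 -m crank '[[[1,0.1,0,0,0,0,42],[1,0.1,0,0,0,0,42],[1,0.1,0,0,0,0,42],[1,0.1,0,0,0,0,42],[1,0.1,0,0,0,0,42],[1,0.1,0,0,0,0,42],[1,0.1,0,0,0,0,42],[1,0.1,0,0,0,0,42]]]'
python3 -m crank '[[[1,0.1,0,0,0,0,42],[1,0.1,0,0,0,0,42],[0.64,0.88,0,0,0,0,42],[0.64,0.88,0,0,0,0,42],[0.64,0.88,0,0,0,0,42],[0.64,0.88,0,0,0,0,42],[0.64,0.88,0,0,0,0,42],[0.64,0.88,0,0,0,0,42]]]'
python3 -m crank '[[[0.66,0.93,0,0,0,0,42],[0,0,0,0,0,0,42],[0,0,0,0,0,0,42],[0,0,0,0,0,0,42],[0,0,0,0,0,0,42],[0,0,0,0,0,0,42],[0,0,0,0,0,0,42],[0,0,0,0,0,0,42]]]'
```

```text
time_s: 29.35
eef_pos: [443.9, -247.5, 222.1]
ee_rot: [-0.001, 0.708, 0.706, -0.0]
force: [0.6, -0.0, -3.4]
grip_width: 0.548
grip_force: 51.9
time_s: 30.15
eef_pos: [463.6, -46.1, 221.7]
ee_rot: [-0.001, 0.707, 0.707, -0.0]
force: [0.5, -0.3, -3.1]
grip_width: 0.548
grip_force: 51.9
time_s: 30.95
eef_pos: [601.4, 99.3, 221.4]
ee_rot: [-0.001, 0.707, 0.707, -0.001]
force: [0.7, 0.0, -2.0]
grip_width: 0.548
grip_force: 52.2
time_s: 31.75
eef_pos: [624.9, 114.1, 222.8]
ee_rot: [0.0, 0.708, 0.707, 0.0]
force: [-0.3, 0.7, -2.8]
grip_width: 0.552
grip_force: 52.8
```

```bash
python3 -m crank '[[[0,0,0.8,0,0,0,42],[0,0,1,0,0,0,42],[0,0,1,0,0,0,42],[0,0,1,0,0,0,42],[0,0,0.6,0,0,0,42],[0,0,0.2,0,0,0,42],[0,0,0.06,0,0,0,42],[0,0,0,0,0,0,42]]]'
python3 -m crank '[[[0,0,0.05,0,0,0,42],[0,0,0.04,0,0,0,42],[0,0,0.02,0,0,0,42],[0,0,0,0,0,0,42],[0,0,0,0,0,0,42],[0,0,0,0,0,0,42],[0,0,0,0,0,0,42],[0,0,0,0,0,0,42]]]'
```

```text
time_s: 32.55
eef_pos: [625.4, 114.2, 107.0]
ee_rot: [0.0, 0.707, 0.707, 0.0]
force: [-0.4, 1.1, -2.5]
grip_width: 0.548
grip_force: 52.8
time_s: 33.35
eef_pos: [625.0, 114.3, 103.4]
ee_rot: [0.0, 0.707, 0.707, 0.0]
force: [0.5, -0.6, -2.4]
grip_width: 0.551
grip_force: 52.8
```

```bash
python3 -m crank '[[[0,0,0.03,0,0,0,42],[0,0,0,0,0,0,42],[0,0,0,0,0,0,42],[0,0,0,0,0,0,42],[0,0,0,0,0,0,42],[0,0,0,0,0,0,42],[0,0,0,0,0,0,42],[0,0,0,0,0,0,42]]]'
```

```text
time_s: 34.15
eef_pos: [625.1, 114.3, 103.1]
ee_rot: [0.0, 0.707, 0.707, 0.0]
force: [-1.9, -0.1, 5.9]
grip_width: 0.546
grip_force: 53.5
```

Blue is touching the mark. I'll release it, rise, and back off toward the robot so the cameras have a clear view.

```bash
python3 -m crank '[[[0,0,0,0,0,0,50],[0,0,0,0,0,0,54],[0,0,0,0,0,0,60],[0,0,0,0,0,0,68],[0,0,0,0,0,0,78],[0,0,0,0,0,0,85],[0,0,0,0,0,0,85],[0,0,0,0,0,0,85]]]' 30
python3 -m crank '[[[0,0,-0.5,0,0,0,85],[0,0,-0.7,0,0,0,85],[0,0,-1,0,0,0,85],[0,0,-1,0,0,0,85],[0,0,-1,0,0,0,85],[0,0,-0.8,0,0,0,85],[0,-1,0,0,0,0,85],[0,-1,0,0,0,0,85]]]'
python3 -m crank '[[[0.5,-1,0,0,0,0,85],[0.9,-1,0,0,0,0,85],[1,-1,0,0,0,0,85],[1,-1,0,0,0,0,85],[1,-1,0,0,0,0,85],[1,-1,0,0,0,0,85],[1,-0.5,0,0,0,0,85],[1,0,0,0,0,0,85]]]'
python3 - <<'E'
from rig import *; from lib import *
t=capture('top');s=capture('side')
def crop(im,c,w=50,k=4):
    x,y=c[0]-w//2,c[1]-w//2
    o=cv2.convertScaleAbs(cv2.resize(im[y:y+w,x:x+w],None,fx=k,fy=k,interpolation=cv2.INTER_CUBIC),alpha=1.5)
    cv2.putText(o,f"{x},{y}",(5,15),0,.45,(255,0,255),1);cv2.rectangle(o,(0,0),(w*k-1,w*k-1),(0,0,0),1);return o
mt,ms=camera_model('top'),camera_model('side')
H=[80,105,130,155];M=[(595.4,-143.5),(605.8,-53.6),(615.1,29.2),(624.9,114.4)]
rows=[]
for im,m in((t,mt),(s,ms)):
    r=[]
    for h,(x,y) in zip(H,M):
        p=proj(m,[x,y,h+9],m['world_from_camera']);c=p.round().astype(int);im2=im
        o=crop(im,c);q=((p-(c-25)+.5)*4).astype(int);cv2.drawMarker(o,tuple(int(v) for v in q),(255,0,255),0,14,1);r.append(o)
    rows.append(np.hstack(r))
rows.append(np.hstack([crop(s,proj(ms,[x,y,10],ms['world_from_camera']).round().astype(int)) for x,y in M]))
cv2.imwrite('pics/fin.png',np.vstack(rows));cv2.imwrite('pics/side1.png',s);print(sense()['eef_pos'])
E
```

```text
time_s: 34.95
eef_pos: [625.0, 114.2, 102.7]
ee_rot: [0.0, 0.707, 0.707, -0.0]
force: [-0.2, -0.1, -0.6]
grip_width: 0.996
grip_force: 0.0
time_s: 35.75
eef_pos: [574.6, 114.2, 228.9]
ee_rot: [0.001, 0.707, 0.707, 0.001]
force: [-1.2, -0.1, -0.2]
grip_width: 0.994
grip_force: 0.0
time_s: 36.55
eef_pos: [411.3, 300.6, 229.2]
ee_rot: [0.0, 0.707, 0.707, 0.001]
force: [-0.1, -0.0, -0.2]
grip_width: 0.993
grip_force: 0.0
[412.13332458 301.53416086 228.7218515 ]
```

View pics/fin.png

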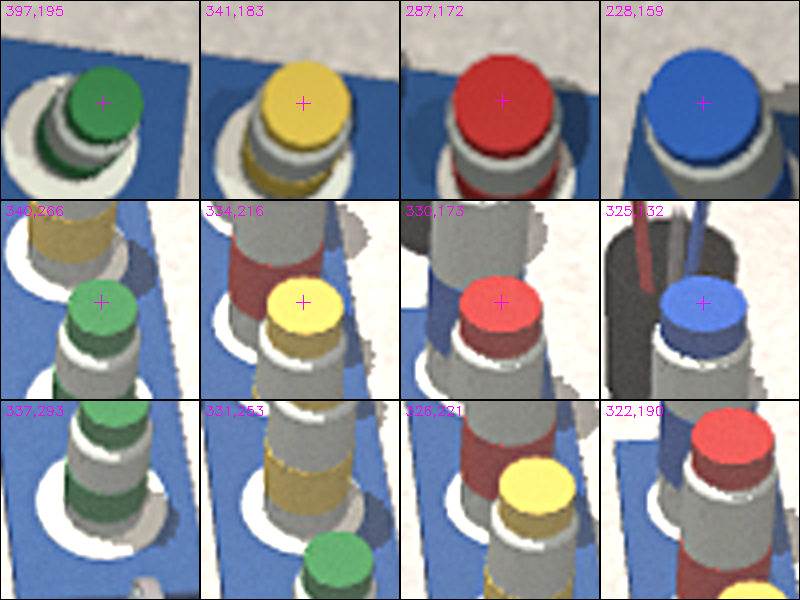

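View pics/side1.png

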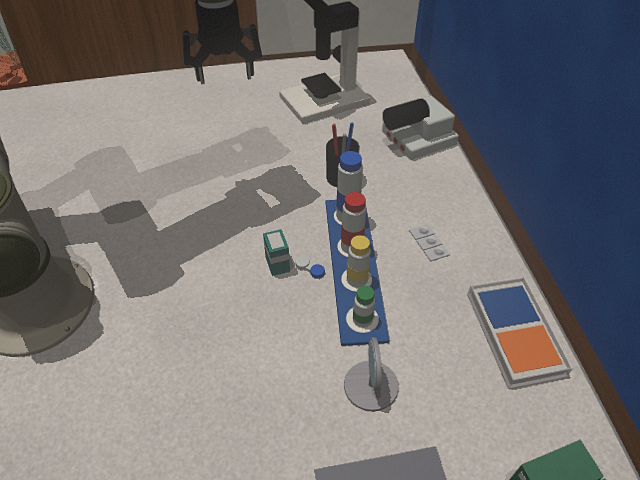

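The last pictures show all four bottles upright in order from the mirror. Each cap is within about 1 mm of the centre predicted for its mark, and the carton has not moved. I'll hand the job in.

```bash
python3 -c "
from rig import *
print(finish_job())"
```

```text
the job is handed in; nothing more can be done
None
```

I handed the job in with the bottles upright and within about 1–1.5 mm of their mark centres: green, yellow, red and blue on marks 1 to 4 from the mirror to the pen cup. The carton was not moved, and it took about 37 s of the 104 s allowed.

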